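Check a spirit level on a rocking level trier

ROBOT

A 6-joint arm with a two-finger parallel gripper is mounted at the origin on the work surface. World frame = base frame: x ahead of the robot, y to its left, z up, the work surface at z = 0. Lengths are in m, angles in rad, forces in N, time in s.
With the tool pointing down it reaches from about 0.4 to 0.825 m from the base axis. Payload 7 kg.
Tool frame: the origin (TCP) lies at the centre of the arm's flange, where the gripper is bolted on; the fingertips stand 178 mm ahead of it and the grasp point (between the pads) lies arm.tcp_to_grasp ahead of it (arm.tcp_to_grasp is the distance from the TCP to the grasp point, in m); z points along the fingers, y is the direction in which the jaws open and shut (so a half turn about z gives the same grasp; the last joint's range is limited). The gripper opens to 88 mm and grips with 3 to 60 N. Pads are 19 mm wide; open, the fingers measure 130 mm over their backs; the gripper's body (78 mm by 193 mm) begins 47 mm behind the grasp point.
Start: joints at [0.288, 0.359, 0.012, 0, -1.224, -0.288], TCP at [0.675, -0, 0.405] pointing down, gripper open.
Joint ranges: [-3.07, 3.07], [-1.43, 2.12], [-1.02, 1.25], [-3.03, 1.67], [-3.05, -0], [-3.03, 3.03]. Speed limits (rad/s): [2.39, 2.39, 3.01, 3.14, 3.14, 3.14].

INTERFACE

Orientations are given as [roll, pitch, yaw] about the fixed x, y, z axes, in that order (R = Rz(yaw) Ry(pitch) Rx(roll)).
In Python, from station import arm gives the robot as it stands.
- The arm moves only by the tool move_arm, never from a script. Its argument "deltas" is a list of rows, each a list of 6 numbers: the shift along the world's x, y, z in mm, then the turn, a rotation vector about the world's x, y, z in degrees. In form: [[tx, ty, tz, ax, ay, az], ...]. A call has exactly 5 rows; each row shifts and turns the commanded pose from where the row before left it; what a row does not reach is not made up. A row lasts 1/12 s, in which the tool goes at most 41.7 mm and 7.16 degrees, less where a joint would pass 70% of its speed; a pose out of reach is approached as far as the arm can. A call with a gripper value outside its range is refused whole. "claw" is the closure in counts, from 0 (fully open) to 255 (shut), set as the call begins (left out, the last holds). The fingers move at their own pace and stop on an object; "squeeze" is the grip in N (left out, the last holds). Time passes only in rows, so rows that do not move let the fingers close, or fill a call up. It gives the time, the measured TCP pose, the force and the opening at its end, in the units of the state.
- arm.get_state(): the state, without advancing time (a new reading comes with each control period).
- arm.grab_frame(name): name is "scene" or "side" or "wrist"; returns the picture (480x640x3 uint8, red, green, blue); there is no depth.
- arm.calibration(name): a dict with "intrinsics" (3x3 intrinsics, pixels), "T" (4x4, takes a point from camera to world coordinates); the wrist camera has in their place "mount" (4x4, takes a point from camera to tool coordinates, whose origin is the TCP and whose axes are the flange's). Camera axes: x right, y up, looking along -z (the intrinsics and any distortion apply to the point x, -y, -z); pixel columns grow to the right and rows downward; lengths in m; the calibration is good to about 2 mm. A picture is of the moment at which its call begins: read the wrist's pose just before it. calibration takes no time and is no camera call.
- arm.job_done(): hands the job in, once; it reports no verdict.
Trained networks look in the newest picture that a camera, given by its name, has taken for a name from the list of things; names that differ only in an ending like _2 or _b are one class to them, and where a whole thing is asked for, a point or a joint stands for the part that bears it (a point fixed in the world has none). Each returns a list of dicts, best first, with "score" (0 to 1); they miss things now and then, are a little off and sometimes report something else, mostly with a low value. They report only what shows in the picture. A call takes as long as a camera call.
- arm.spot_in(thing, camera): "xy" ([column, row] in pixels, amid what is visible of it).
- arm.masks_of(thing, camera): "pixels" (480x640 bool, what is visible of it) and "xy" ([column, row] in pixels, amid what is visible of it).
- arm.spot_point(thing, camera): "xy" ([column, row] in pixels: a listed point, or the origin of a listed thing).
The state is a dict: "t": time; "q": joint angles; "qd": joint speeds; "joint_efforts": joint torques, N m; "eef_pos": TCP position; "ee_rot": TCP orientation; "force": force on the tool from outside, world axes, zero at the start; "moment": the same for the moment, N m; "width": finger opening in m.
Only numpy, scipy, OpenCV 4.12 (cv2) and the standard library are available. Lean on these libraries where they do the work, as an engineer would, in place of code of your own. Each camera call takes 0.05 s, during which the arm holds its last target. There are 200 camera calls.

TASK

The spirit level is clamped on a top-heavy rocking beam that lies on its right-hand rest. Use the ball-ended hand lever, which moves the beam only through a soft spring, to bring the pointer between the two prongs of the index fork and keep it between them for six seconds without a break, so that the level can be read; do not touch the beam itself. Then lay the beam down gently on its left-hand rest without letting it drop, and let go of the lever; leave the other things on the bench alone.

Things in the scene. Friction and masses are not known exactly. Their poses are not given: they have to be found in the camera images.
- stand: Fixed stand of the level trier: dark steel base plate 200 x 460 x 14 mm with a grey column. Origin: centre of the underside, on the bench. x points away from the robot, y to the left, z up. The horizontal axle of the beam and lever runs along x, 140 mm above the origin. Near each end of the plate (y = +-185 mm) stands a rubber-topped rest.
- beam (a joint): Absolute tilt of the rocking beam, rad: 0 = level, positive = pointer leans to the stand's left (+y), left end down. Rests stop it at -0.35 (right-hand rest, where it starts) and +0.35 (left-hand rest). Top-heavy by 0.27 N m per rad of tilt, inertia about the axle 0.069 kg m2, friction 0.012 N m s/rad (nominal; the first two together may be 15 % lower to 25 % higher).
- lever (a joint): Hand lever's angle relative to the BEAM, rad, same positive sense (0 = in line with the pointer; range +-1.4); its angle from vertical is beam + lever. A torsion spring of 0.16 N m per rad (nominal), unstressed at 0, joins lever and beam; damping 0.008 N m s/rad. Lever 0.36 kg, counterbalanced: let go, it swings back into line with the beam.
- ball (a point): Centre of the black 36 mm ball on top of the hand lever: the grip. It turns about the axle at 130 mm radius, in the vertical plane at stand x = -95 mm (robot's side of the beam), on a 10 mm rod. Gripped by fingers closing along the stand's x (over 50 mm free on both sides), it can turn between them.
- pointer_tip (a point): Tip of the black pointer, fixed to the beam, 130 mm from the axle, on the far side of the stand (stand x = +68 mm), in front of the white scale arc (black ticks every 0.1 rad); upright when the beam is level.
- index (a joint): Angle of the index fork, rad, same zero and sense as beam: the pointer is midway between the prongs when beam = index. Fixed firmly during the work; differs from start to start.
- fork (a point): Middle of the steel index fork on the scale arc, between its two prongs, 130 mm from the axle: where the pointer tip is when the pointer is centred. The prongs stand 0.1 rad (13 mm) to either side of it.
- oil_bottle: Bystander: bottle 50 mm diameter, 110 mm tall; origin at the underside.
- screwdriver: Bystander: screwdriver lying on the bench.
- parts_tray: Bystander: blue open tray 120 x 170 x 40 mm; origin at the underside.
- beam_middle (a point): Point on the axle line at the middle of the beam, 140 mm above the bench. The beam: aluminium rail 430 mm long, yellow spirit level 400 x 26 x 46 mm and two steel end blocks, 2.4 kg, up to 54 mm above this point, 46 mm wide. With the lever held still it falls off to one side, growing e-fold in 0.7 to 0.95 s.

How it is judged:
On the way:
1. the pointer stays between the prongs of the index fork for 6 s (angle between the z axis of pointer_tip and the z axis of fork, either way round below 0.105 rad), for 5.8 s.
At the end, for the whole second after the job is handed in: The beam lies on its left-hand rest (tilt above 0.32 rad) and is at rest (below 0.1 rad/s), the lever released (value of joint beam above 0.32 rad and velocity of joint beam between -0.1 and 0.1 rad/s); the robot touches nothing.
It fails at once if the beam slams onto the left-hand rest (faster than 0.45 rad/s in the last 0.05 rad) (value of joint beam above 0.3 rad and velocity of joint beam above 0.45 rad/s).
It fails at once if the beam slams back onto the right-hand rest (faster than 0.45 rad/s in the last 0.05 rad) (value of joint beam below -0.3 rad and velocity of joint beam below -0.45 rad/s).
It fails at once if the robot touches the beam itself instead of the lever (contact force between any of the fingers, the arm and beam_c0 above 1 N or contact force between any of the fingers, the arm and beam_c1 above 1 N or contact force between any of the fingers, the arm and beam_c2 above 1 N or contact force between any of the fingers, the arm and beam_c3 above 1 N).
It fails at once if a bystander is moved by more than 30 mm (distance of any of oil_bottle, screwdriver, parts_tray from where it was at the start of the episode above 0.03 m).
It also fails if it takes over 64 s, if anything falls off the work surface, if the arm or the gripper's body presses on something with over 40 N, if the wrist force passes 120 N, or if a joint passes its speed limit or range.

## Working session

There is one attempt and no reset: what is moved stays moved. The work goes in short steps, Python scripts to look and compute and a tool call to move; the robot and the scene stay as the last step left them, time stands still between calls to the robot, and variables do not carry over. Pictures are saved under pics/ and viewed, about 8 in all and at most 12, crops included, and the job is handed in when it is done.

Besides the shell and the picture viewer there is one more tool, called as name([rows], argument=value, ...), one row to a line, values as JSON. move_arm: Moves the arm, as the interface text tells. Its arguments: {"type":"object","properties":{"deltas":{"type":"array","items":{"type":"array","items":{"type":"number"}}},"claw":{"type":"number"},"squeeze":{"type":"number"}},"required":["deltas"]}

```bash
ls; mkdir -p pics
cat > h.py <<'E'
from station import arm
import numpy as np, cv2
def save(cam,name):
    im=arm.grab_frame(cam); cv2.imwrite('pics/'+name+'.png',im[:,:,::-1]); return im
def proj(cam,P):
    c=arm.calibration(cam); T=np.linalg.inv(c['T']); p=T[:3,:3]@np.array(P)+T[:3,3]
    p=np.array([p[0],-p[1],-p[2]]); u=np.array(c['intrinsics'])@p; return u[:2]/u[2]
def ray(cam,xy):
    c=arm.calibration(cam); T=np.array(c['T']); d=np.linalg.inv(np.array(c['intrinsics']))@[xy[0],xy[1],1]
    return T[:3,3],T[:3,:3]@[d[0],-d[1],-d[2]]
def tri(a,b):
    A=[];B=[]
    for o,d in (a,b):
        d=d/np.linalg.norm(d);M=np.eye(3)-np.outer(d,d);A.append(M);B.append(M@o)
    X=np.linalg.lstsq(np.vstack(A),np.hstack(B),rcond=None)[0]
    return X,[np.linalg.norm(M@X-b) for M,b in zip(A,B)]
E
python3 - <<'E'
from h import *
ims=[save(c,c+'0') for c in('scene','side')]
cv2.imwrite('pics/both.png',cv2.resize(np.hstack(ims),(800,300))[:,:,::-1])
for c in('scene','side'): print(c,arm.calibration(c))
for n in ['ball','pointer_tip','fork','beam_middle','stand']:
    r={}
    for c in('scene','side'):
        d=arm.spot_point(n,c); r[c]=d[0] if d else None
    print(n,r)
    if r['scene'] and r['side']: print(tri(ray('scene',r['scene']['xy']),ray('side',r['side']['xy'])))
s=arm.get_state();print(s,arm.tcp_to_grasp)
E
```

```text
pics
scene {'intrinsics': array([[506.82854965,   0.        , 315.66041532],
       [  0.        , 506.82854965, 237.44929779],
       [  0.        ,   0.        ,   1.        ]]), 'T': array([[-0.67676499, -0.4891893 ,  0.55016632,  1.21912572],
       [ 0.73607849, -0.43609512,  0.51769633,  0.63068439],
       [-0.01332666,  0.75532435,  0.65521564,  1.03616258],
       [ 0.        ,  0.        ,  0.        ,  1.        ]])}
side {'intrinsics': array([[475.90582415,   0.        , 327.89829392],
       [  0.        , 475.90582415, 246.10546242],
       [  0.        ,   0.        ,   1.        ]]), 'T': array([[ 0.77927471,  0.39983393, -0.48255959, -0.11034225],
       [-0.62641171,  0.47434248, -0.61855281, -0.87296337],
       [-0.01841989,  0.78430354,  0.62010375,  1.01832635],
       [ 0.        ,  0.        ,  0.        ,  1.        ]])}
ball {'scene': {'xy': [348.3, 229.9], 'score': 0.72}, 'side': {'xy': [292.9, 218.9], 'score': 0.64}}
(array([0.48809462, 0.05079718, 0.25189329]), [np.float64(1.921910917210059e-05), np.float64(1.921910917203005e-05)])
pointer_tip {'scene': {
[... 547 characters left out ...]
 'side': None}
{'t': 0.6, 'q': array([ 2.88096724e-01,  3.58593572e-01,  1.18528556e-02, -2.26706067e-05,
       -1.22408960e+00, -2.88110050e-01]), 'qd': array([ 7.04560210e-04, -4.17971166e-04, -1.39192744e-04,  1.00563075e-03,
       -1.04668174e-03, -3.60839468e-06]), 'joint_efforts': array([-4.22953071e-04, -5.81988394e+01,  2.93180698e+01,  6.99968487e+00,
        1.24106021e-02, -2.89451168e-05]), 'eef_pos': array([ 6.74960497e-01, -2.15110871e-05,  4.04640759e-01]), 'ee_rot': array([ 3.14155401e+00,  1.07858201e-05, -1.57081736e+00]), 'force': array([-0.19359714, -0.28469137,  0.44685522]), 'moment': array([ 0.01064362, -0.01060451, -0.02053594]), 'width': 0.08759941378852396} 0.1593
```

View pics/scene0.png

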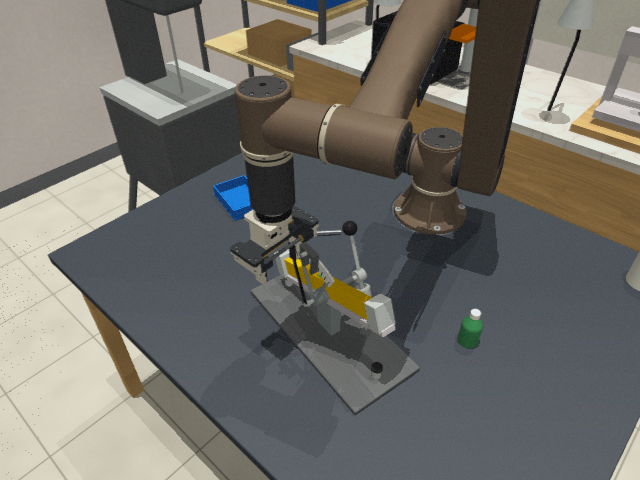

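View pics/side0.png

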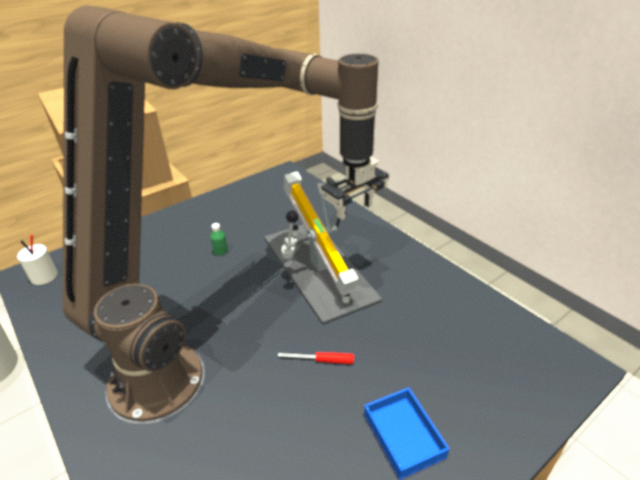

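The scene camera shows the arm over the stand's far side: the ball at (349,228), the pointer tip near (295,245) and the fork just beside it. In the side view the ball is at (292,216), with the beam's right end down. I'll fit the stand pose from the yellow level's silhouette and the ball.

```bash
cat >> h.py <<'E'
def rz(a): c,s=np.cos(a),np.sin(a); return np.array([[c,-s,0],[s,c,0],[0,0,1.]])
def beam2world(P,pose,th):   # P in beam frame (origin axle), + tilt: top leans to +y
    P=np.atleast_2d(P).astype(float); c,s=np.cos(th),np.sin(th)
    Q=np.c_[P[:,0],P[:,1]*c+P[:,2]*s,-P[:,1]*s+P[:,2]*c+.14]
    return Q@rz(pose[2]).T+[pose[0],pose[1],0]
LEV=np.array([[x,y,z] for x in(-.013,.013) for y in(-.2,.2) for z in(.008,.054)])
def yellow(im):
    h=cv2.cvtColor(im,cv2.COLOR_RGB2HSV)
    m=cv2.inRange(h,(20,150,70),(34,255,255))
    n,l,s,_=cv2.connectedComponentsWithStats(m)
    k=[i for i in range(1,n) if s[i,4]>25]
    return np.isin(l,k)
def hull(pts): return cv2.convexHull(np.asarray(pts,np.float32))[:,0]
def iou(h1,h2):
    a,_=cv2.intersectConvexConvex(h1,h2); return a/(cv2.contourArea(h1)+cv2.contourArea(h2)-a+1e-9)
def mhull(m): return hull(np.argwhere(m)[:,::-1])
def lhull(cam,pose,th): return hull([proj(cam,p) for p in beam2world(LEV,pose,th)])
E
python3 - <<'E'
from h import *
from scipy.optimize import minimize
H={}
for c in('scene','side'):
    m=yellow(cv2.imread(f'pics/{c}0.png')[:,:,::-1]); r=np.argwhere(m); print(c,m.sum(),r.min(0),r.max(0)); H[c]=mhull(m)
ball={'scene':(348.8,229),'side':(292.5,217)}
def f(p,v=0):
    e=[1-iou(H[c],lhull(c,p,-.35)) for c in H]
    b=beam2world([-.095,0,.13],p,-.35)[0]
    d=[np.linalg.norm(proj(c,b)-ball[c]) for c in H]
    if v: print(p,e,d,b, [beam2world([.068,0,.13],p,t)[0] for t in(-.35,)])
    return sum(e)+.01*sum(np.square(d))/4
best=min((minimize(f,[.585,.077,y],method='Nelder-Mead',options=dict(initial_simplex=[[.585,.077,y],[.595,.077,y],[.585,.087,y],[.585,.077,y+.08]])) for y in(-.3,-.1,.1)),key=lambda r:r.fun)
p=best.x;f(p,1);np.save('pose0.npy',p)
fk=(305.9,265.1); 
for c,xy in(('scene',(305.9,265.1)),('side',(335.7,192.8))):
    ths=np.linspace(-.5,.5,201);d=[np.linalg.norm(proj(c,beam2world([.068,0,.13],p,t)[0])-xy) for t in ths];i=np.argmin(d);print('fork',c,ths[i],d[i])
im=cv2.imread('pics/scene0.png');
for t in(-.3,-.2,-.1,0,.1,.2,.3):
    u=proj('scene',beam2world([.068,0,.13],p,t)[0]);cv2.circle(im,tuple(int(v) for v in u),1,(0,0,255),-1)
cv2.polylines(im,[lhull('scene',p,-.35).astype(int)],1,(255,0,255))
cv2.imwrite('pics/ov.png',cv2.resize(im[200:430,230:430],None,fx=2.6,fy=2.6))
E
```

```text
scene 1360 [257 285] [318 371]
side 1096 [183 291] [275 347]Traceback (most recent call last):
  File "<stdin>", line 13, in <module>
  File "<stdin>", line 13, in <genexpr>
    res = _minimize_neldermead(fun, x0, args, callback, bounds=bounds,
                               **options)
    fxr = func(xr)
    fx = function(np.copy(x), *(wrapper_args + args))
  File "<stdin>", line 8, in f
  File "h.py", line 33, in lhull
    def lhull(cam,pose,th): return hull([proj(cam,p) for p in beam2world(LEV,pose,th)])
                                         ~~~~^^^^^^^
  File "h.py", line 6, in proj
    c=arm.calibration(cam); T=np.linalg.inv(c['T']); p=T[:3,:3]@np.array(P)+T[:3,3]
ValueError: time passes only in moves, steps and waits
```

move_arm([
  [0, 0, 16, 0, 0, 0],
  [0, 0, 20, 0, 0, 0],
  [0, 0, 20, 0, 0, 0],
  [0, 0, 20, 0, 0, 0],
  [0, 0, 10, 0, 0, 0],
], claw=0)

```text
t: 1.02
eef_pos: [0.6751, -0.0001, 0.4937]
ee_rot: [-3.138, 0.0, -1.571]
force: [-0.6, 0.2, 0.8]
width: 0.0874
```

```bash
sed -i "s/^def proj/CAL={c:arm.calibration(c) for c in('scene','side')}\ndef proj/; s/c=arm.calibration(cam)/c=CAL[cam]/" h.py
cat > fit.py <<'E'
from h import *
import sys
from scipy.optimize import minimize
tag=sys.argv[1]
H={}
for c in('scene','side'):
    m=yellow(cv2.imread(f'pics/{c}{tag}.png')[:,:,::-1]); H[c]=mhull(m)
ball={'scene':(348.8,229),'side':(292.5,217)}
def f(p,v=0):
    e=[1-iou(H[c],lhull(c,p,-.35)) for c in H]
    b=beam2world([-.095,0,.13],p,-.35)[0]
    d=[np.linalg.norm(proj(c,b)-ball[c]) for c in H]
    if v: print(p,e,d,b)
    return sum(e)+.01*sum(np.square(d))/4
best=min((minimize(f,[.585,.077,y],method='Nelder-Mead',options=dict(initial_simplex=[[.585,.077,y],[.595,.077,y],[.585,.087,y],[.585,.077,y+.08]])) for y in(-.3,-.1,.1)),key=lambda r:r.fun)
p=best.x;f(p,1);np.save('pose0.npy',p)
for c,xy in(('scene',(305.9,265.1)),('side',(335.7,192.8))):
    ths=np.linspace(-.5,.5,201);d=[np.linalg.norm(proj(c,beam2world([.068,0,.13],p,t)[0])-xy) for t in ths];i=np.argmin(d);print('fork',c,ths[i],d[i])
im=cv2.imread(f'pics/scene{tag}.png');
im=cv2.resize(im,None,fx=3,fy=3,interpolation=cv2.INTER_CUBIC)
for t in(-.3,-.2,-.1,0,.1,.2,.3):
    u=proj('scene',beam2world([.068,0,.13],p,t)[0])*3;cv2.circle(im,tuple(int(v) for v in u),2,(0,0,255),-1)
cv2.polylines(im,[(3*lhull('scene',p,-.35)).astype(int)],1,(255,0,255))
cv2.imwrite('pics/ov'+tag+'.png',im[600:1200,690:1300])
E
python3 fit.py 0
```

```text
[ 0.59048017  0.08647448 -0.20434077] [0.4467687620538784, 0.26444081681279163] [np.float64(3.2232281469248707), np.float64(3.5598798393963795)] [0.48841107 0.06210275 0.26211845]
fork scene -0.010000000000000009 0.207623113691051
fork side -0.10999999999999999 1.2090411514776456
```

move_arm([
  [-37, 11, 0, 0, 0, -2],
  [-37, 11, 0, 0, 0, -2],
  [-37, 11, 0, 0, 0, -2],
  [-38, 11, 0, 0, 0, -2],
  [-38, 12, 0, 0, 0, -2],
])

```text
t: 1.43
eef_pos: [0.4863, 0.056, 0.4898]
ee_rot: [3.141, -0.0, -1.748]
force: [-1.1, 1.6, 0.6]
width: 0.0874
```

```bash
python3 - <<'E'
from h import *
im={c:save(c,c+'1') for c in('scene','side')}; save('wrist','wrist1')
for c in im:
  for n in('ball','fork','pointer_tip','beam_middle'):
    d=arm.spot_point(n,c);print(c,n,d[:1])
E
python3 fit.py 1
```

```text
scene ball [{'xy': [347.5, 227.0], 'score': 0.89}]
scene fork [{'xy': [304.8, 262.5], 'score': 0.81}]
scene pointer_tip [{'xy': [291.6, 257.0], 'score': 0.68}]
scene beam_middle [{'xy': [330.8, 292.0], 'score': 0.79}]
side ball [{'xy': [292.9, 217.3], 'score': 0.97}]
side fork [{'xy': [218.8, 252.8], 'score': 0.63}]
side pointer_tip [{'xy': [340.1, 203.0], 'score': 0.98}]
side beam_middle [{'xy': [314.6, 234.1], 'score': 0.92}]
[ 0.58623854  0.07775459 -0.21266983] [0.7310381255036127, 0.22899279837227404] [np.float64(3.183485417748949), np.float64(2.058043610549005)] [0.48396999 0.05423383 0.26211845]
fork scene 0.06000000000000005 1.0842288495751742
fork side -0.044999999999999984 0.668270340619502
```

View pics/ov1.png

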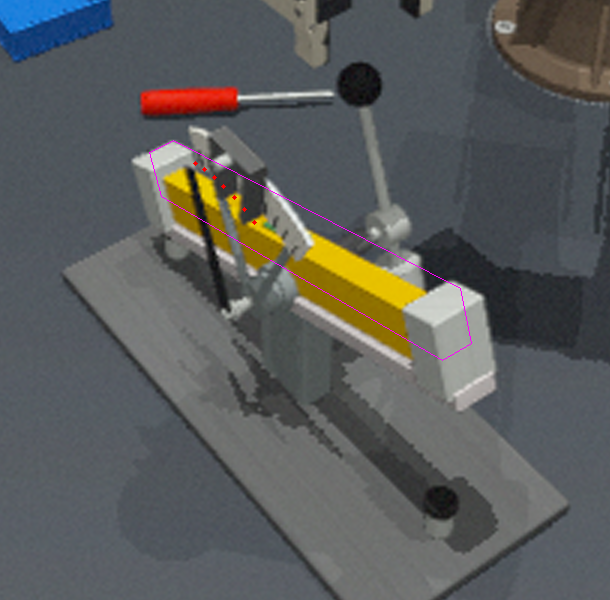

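```bash
cat > fit2.py <<'E'
from h import *
from scipy.optimize import least_squares
obs=[('scene',(.1,-.23,.014-.14),0,(251.7,291)),('scene',(-.1,.23,.014-.14),0,(419,368.8)),('scene',(.1,.23,.014-.14),0,(355.5,410)),
('scene',(-.095,0,.13),-.35,(349.3,228)),('side',(-.095,0,.13),-.35,(292.9,217.2))]
def f(p): return np.hstack([proj(c,beam2world(P,p,t)[0])-xy for c,P,t,xy in obs])
r=least_squares(f,[.585,.077,-.2]);p=r.x;print(p,np.round(r.fun.reshape(-1,2),1));np.save('pose.npy',p)
print('ball',beam2world([-.095,0,.13],p,-.35))
# level box fit
H={c:mhull(yellow(cv2.imread(f'pics/{c}1.png')[:,:,::-1])) for c in('scene','side')}
from scipy.optimize import minimize
def box(b): return np.array([[x,y,z] for x in(-.013,.013) for y in(-b[0],b[0]) for z in(b[1],b[2])])
def g(b): return sum(1-iou(H[c],hull([proj(c,q) for q in beam2world(box(b),p,-.35)])) for c in('scene',))
s=minimize(g,[.17,.0,.046],method='Nelder-Mead',options=dict(initial_simplex=[[.17,0,.046],[.18,0,.046],[.17,.008,.046],[.17,0,.055]]));print(s.x,s.fun)
im=cv2.resize(cv2.imread('pics/scene1.png'),None,fx=4,fy=4,interpolation=cv2.INTER_CUBIC)
for t in np.arange(-.4,.41,.1):
    u=proj('scene',beam2world([.068,0,.13],p,t)[0])*4;cv2.circle(im,tuple(int(v) for v in u),2,(0,0,255) if abs(t)>.01 else (0,255,0),-1)
cv2.polylines(im,[(4*H['scene']).astype(int)],1,(0,255,0))
cv2.polylines(im,[(4*hull([proj('scene',q) for q in beam2world(box(s.x),p,-.35)])).astype(int)],1,(255,0,255))
cv2.imwrite('pics/ov2.png',im[900:1450,1050:1700])
for c,xy in(('scene',(304.8,262.5)),('scene',(305.9,265.1)),('side',(335.7,192.8)),('scene',(291.6,257)),('side',(340.1,203))):
    ths=np.linspace(-.6,.5,221);d=[np.linalg.norm(proj(c,beam2world([.068,0,.13],p,t)[0])-xy) for t in ths];i=np.argmin(d);print(c,xy,ths[i],d[i])
E
python3 fit2.py
```

```text
[ 0.59088721  0.07944144 -0.20546869] [[-2.  -2.1]
 [ 1.4 -2.1]
 [-0.9  2.2]
 [ 0.4 -0.5]
 [-0.9 -2.1]]
ball [[0.48879068 0.05518484 0.26211845]]
[ 0.16575233 -0.00320301  0.22114023] 0.34935505611374296
scene (304.8, 262.5) -0.0050000000000000044 1.6092045393226448
scene (305.9, 265.1) 0.04500000000000004 0.5711496465255046
side (335.7, 192.8) -0.04999999999999993 1.8212533938740876
scene (291.6, 257) -0.355 2.0318777609547407
side (340.1, 203) -0.38 4.223184872278187
```

View pics/ov2.png

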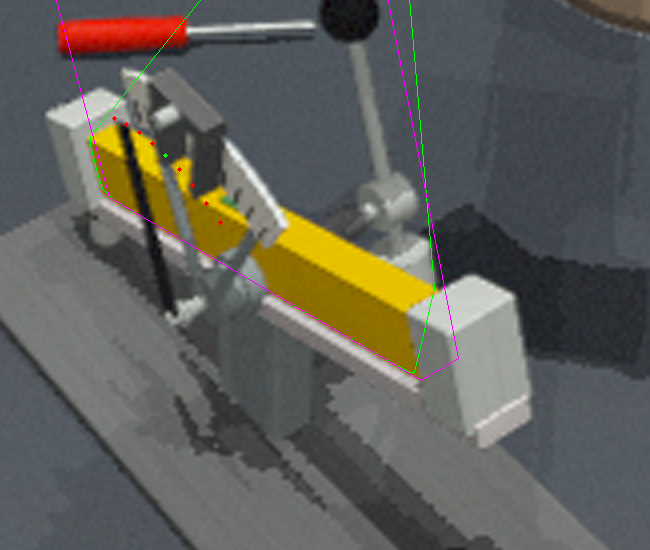

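The overlay shows the pointer tip at about (292,254), which is where the model puts −0.35. The fork is near (305,263), so the index is around 0 to 0.05. I'll check the wrist view next; the yellow mask also needs limiting to a region, because background wood leaks into it.

View pics/wrist1.png

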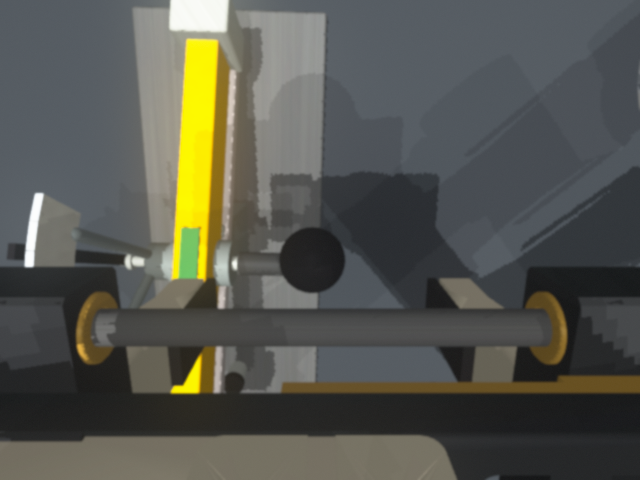

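```bash
cat >> h.py <<'E'
def ym(im):
    m=yellow(im); k=np.zeros_like(m); k[235:345,265:400]=1; return m&k
def box(b): return np.array([[x,y,z] for x in(-.013,.013) for y in(-b[0],b[0]) for z in(b[1],b[2])])
E
python3 - <<'E'
from h import *
from scipy.optimize import minimize
p0=np.load('pose.npy')
Hs=mhull(ym(cv2.imread('pics/scene1.png')[:,:,::-1]))
def md(v): return hull([proj('scene',q) for q in beam2world(box((v[0],.008,.054 if len(v)<6 else v[5])),[p0[0]+v[1],p0[1]+v[2],p0[2]+v[3]],v[4])])
def g(v): return 1-iou(Hs,md([v[0],v[1],v[2],0,v[3],v[4]]))+2*(v[3]+.35)**2+50*(v[1]**2+v[2]**2)
s0=np.array([.166,0,0,-.35,.046]);s=minimize(g,s0,method='Nelder-Mead',options=dict(initial_simplex=np.vstack([s0]+[s0+d for d in np.diag([.01,.01,.01,.04,.008])]),maxiter=2000));print(s.x,s.fun)
print(Hs[:8],)
c=arm.calibration('wrist');print(c)
E
```

```text
[ 1.57419254e-01  8.61570669e-03  1.31469114e-04 -3.50920140e-01
  4.91870376e-02] 0.03349281575731572
[[371. 297.]
 [366. 318.]
 [365. 318.]
 [361. 316.]
 [291. 275.]
 [288. 272.]
 [287. 269.]
 [285. 261.]]
{'intrinsics': array([[404.01929286,   0.        , 321.09056964],
       [  0.        , 404.01929286, 237.91034578],
       [  0.        ,   0.        ,   1.        ]]), 'mount': array([[-4.45250036e-04,  9.66947902e-01,  2.54973638e-01,
         6.96588415e-02],
       [ 9.99999716e-01,  2.75293476e-04,  7.02250877e-04,
        -4.68198985e-04],
       [ 6.08847433e-04,  2.54973878e-01, -9.66947750e-01,
         2.05678063e-02],
       [ 0.00000000e+00,  0.00000000e+00,  0.00000000e+00,
         1.00000000e+00]])}
```

Wrist view: the ball is at (312,260), midway between the fingers, and the beam runs parallel to the image vertical, so the jaw yaw is right. Next I'll work out the correction from the ball ray and zoom on the fork.

Run:
```python
from h import *
from scipy.spatial.transform import Rotation as R
s=arm.get_state();c=arm.calibration('wrist')
T=np.eye(4);T[:3,:3]=R.from_euler('xyz',s['ee_rot']).as_matrix();T[:3,3]=s['eef_pos']
W=T@c['mount'];K=np.array(c['intrinsics'])
d=W[:3,:3]@(np.linalg.inv(K)@[312,260,1]*[1,-1,-1]);o=W[:3,3]
b=o+d*(.262-o[2])/d[2]
g=T[:3,3]+T[:3,2]*arm.tcp_to_grasp
print('ball',b,'grasp',g,'tcp',s['eef_pos'],'delta',(b-g)*1000)
p=np.load('pose.npy')
# stand-x direction: beam edges in the wrist image -> yaw check
def onplane(xy,z):
    d=W[:3,:3]@(np.linalg.inv(K)@[xy[0],xy[1],1]*[1,-1,-1]);return o+d*(z-o[2])/d[2]
a=onplane((325,14),.014);b2=onplane((316,380),.014);v=a-b2;print('plate edge yaw',np.arctan2(-v[0],v[1]),'ends',a,b2)
im=cv2.imread('pics/scene1.png')[230:290,275:335]
im=cv2.resize(im,None,fx=9,fy=9,interpolation=cv2.INTER_CUBIC)
for t in np.arange(-.4,.41,.1):
  for r,col in((.13,(0,0,255)),(.15,(255,0,0)),(.11,(255,0,255))):
    u=(proj('scene',beam2world([.068,0,r],p,t)[0])-[275,230]+.5)*9;cv2.circle(im,tuple(int(v) for v in u),2,col if abs(t)>.01 else (0,255,0),-1)
cv2.imwrite('pics/fork.png',im)
```

```text
ball [0.49341609 0.05213934 0.262     ] grasp [0.48852455 0.05575744 0.33071708] tcp [0.48871761 0.05586016 0.49001693] delta [  4.89154545  -3.61810821 -68.71707645]
plate edge yaw 2.9409524720843514 ends [ 0.45259712 -0.12617503  0.014     ] [0.53717838 0.28970988 0.014     ]
```

View pics/fork.png

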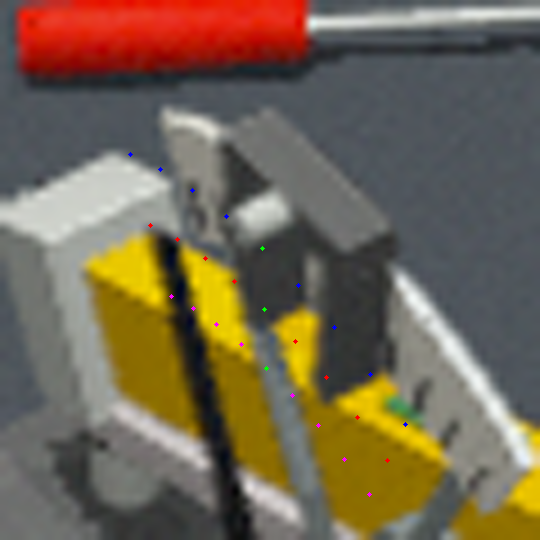

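The zoom shows the yoke and its two prongs around cols 240–390, but depth is ambiguous, so the index could be anywhere from about 0 to 0.13. I'll shift the tool to look at the fork from above with the wrist camera.

move_arm([
  [8, 16, 0, 0, 0, 0],
  [8, 16, 0, 0, 0, 0],
  [8, 16, 0, 0, 0, 0],
  [8, 16, 0, 0, 0, 0],
  [0, 0, 0, 0, 0, 0],
], claw=80)

```text
t: 2.4
eef_pos: [0.5219, 0.1234, 0.4896]
ee_rot: [3.141, -0.001, -1.744]
force: [0.4, -0.2, -0.6]
width: 0.0621
```

Run:
```python
from h import *
from scipy.spatial.transform import Rotation as R
s=arm.get_state();c=arm.calibration('wrist');im=save('wrist','wrist2')
T=np.eye(4);T[:3,:3]=R.from_euler('xyz',s['ee_rot']).as_matrix();T[:3,3]=s['eef_pos']
W=T@c['mount'];np.save('W2.npy',W)
print(s['eef_pos'],s['ee_rot'],s['width'])
def wp(P):
    q=np.linalg.inv(W)@np.r_[P,1];u=c['intrinsics']@(q[:3]*[1,-1,-1]);return u[:2]/u[2]
p=np.load('pose.npy');p[2]=-.203
for n in('fork','pointer_tip','ball'):print(n,arm.spot_point(n,'wrist')[:2])
for t in np.arange(-.4,.41,.1): print(round(t,1),wp(beam2world([.068,0,.13],p,t)[0]),wp(beam2world([.068,0,.16],p,t)[0]))
print('ball model',wp(beam2world([-.095,0,.13],p,-.35)[0]))
```

```text
[0.52186538 0.12337454 0.48963876] [ 3.14075177e+00 -7.21209114e-04 -1.74366934e+00] 0.062066914852369405
fork [{'xy': [32.6, 209.9], 'score': 0.76}]
pointer_tip [{'xy': [33.7, 111.7], 'score': 0.9}]
ball [{'xy': [363.0, 118.2], 'score': 0.83}]
-0.4 [ 33.35642769 101.60566273] [-16.31357717  67.48259696]
-0.3 [ 30.86063139 127.21425457] [-20.37457201 104.33312236]
-0.2 [ 30.23178988 153.80747829] [-21.25259922 142.92174711]
-0.1 [ 31.48588868 180.60039492] [-18.92043276 181.7728598 ]
-0.0 [ 34.54783976 206.8118271 ] [-13.55998968 219.42878804]
0.1 [ 39.26096112 231.72381805] [ -5.53194378 254.59918292]
0.2 [ 45.40487363 254.7298693 ] [  4.67841889 286.27149892]
0.3 [ 52.71824804 275.36586349] [ 16.52509854 313.7659632 ]
0.4 [ 60.92240603 293.32176798] [ 29.46116209 336.73537627]
ball model [363.9541657  124.48827767]
```

View pics/wrist2.png

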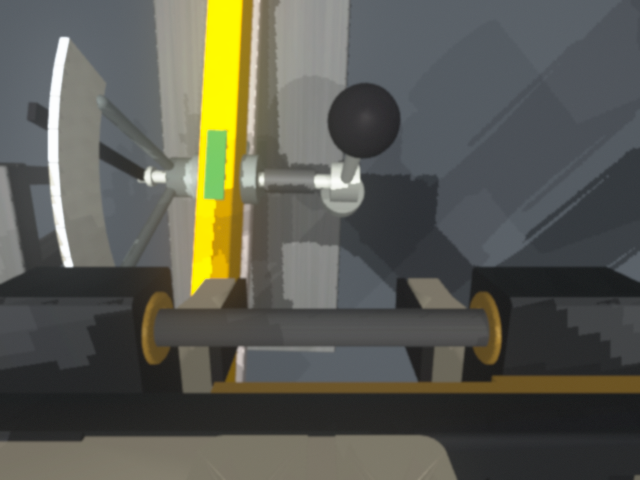

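Run:
```python
import cv2,numpy as np
im=cv2.imread('pics/wrist2.png')[90:275,0:110]
im=np.clip(im.astype(float)*1.8,0,255).astype(np.uint8)
cv2.imwrite('pics/fz.png',cv2.resize(im,None,fx=3.2,fy=3.2,interpolation=cv2.INTER_CUBIC))
```

```text
(no output)
```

View pics/fz.png

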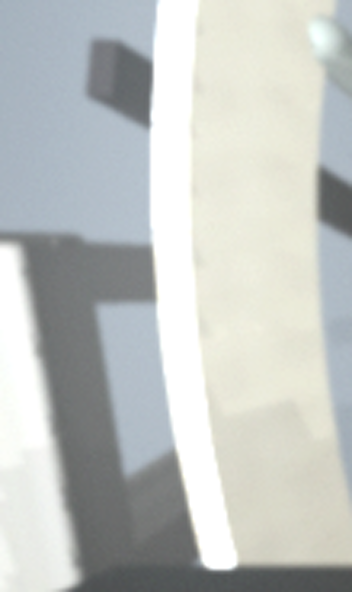

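The zoom shows the left prong at rows 167–184 and the right one beyond about row 238, so the gap's middle is near row 211. That gives an index of about +0.015, which agrees with the network. Next I'll grasp the ball.

move_arm([
  [-8, -17, 0, 0, 0, -0.5],
  [-8, -17, 0, 0, 0, -0.4],
  [-8, -18, 0, 0, 0, -0.4],
  [-8, -18, 0, 0, 0, -0.4],
  [0, 0, 0, 0, 0, 0],
])

```text
t: 3.02
eef_pos: [0.4856, 0.0463, 0.4916]
ee_rot: [-3.141, 0.001, -1.778]
force: [0.1, 0.3, -0.5]
width: 0.0604
```

Run:
```python
from h import *
s=arm.get_state();print(s['eef_pos'],s['ee_rot'])
```

```text
[0.4856495  0.04625921 0.49162152] [-3.14059827e+00  7.07539128e-04 -1.77777267e+00]
```

move_arm([
  [2, 3, -17, 0, 0, 0],
  [0, 0, -18, 0, 0, 0],
  [0, 0, -18, 0, 0, 0],
  [0, 0, -16, 0, 0, 0],
  [0, 0, 0, 0, 0, 0],
])

```text
t: 3.43
eef_pos: [0.4884, 0.0515, 0.4191]
ee_rot: [3.138, -0.002, -1.777]
force: [-0.7, -0.4, -0.6]
width: 0.0602
```

move_arm([
  [0, 0, 0, 0, 0, 0],
  [0, 0, 0, 0, 0, 0],
  [0, 0, 0, 0, 0, 0],
  [0, 0, 0, 0, 0, 0],
  [0, 0, 0, 0, 0, 0],
], claw=255, squeeze=12)

```text
t: 3.85
eef_pos: [0.4887, 0.0525, 0.4222]
ee_rot: [3.139, -0.001, -1.775]
force: [-7.3, -1.5, 6.7]
width: 0.035
```

Run:
```python
from h import *
s=arm.get_state();print(s['t'],s['eef_pos'],s['ee_rot'],s['width'],s['force'])
a=save('wrist','wrist3');b=save('scene','scene3');
for n,c in(('ball','wrist'),('ball','scene'),('fork','scene')):print(n,c,arm.spot_point(n,c)[:1])
v=np.vstack([a,b]);cv2.imwrite('pics/g3.png',np.hstack([cv2.resize(a,(400,300)),cv2.resize(b,(400,300))])[:,:,::-1])
```

```text
3.85 [0.48873412 0.05245696 0.42217124] [ 3.13873953e+00 -1.49547823e-03 -1.77519410e+00] 0.03500615296978523 [-7.2813485  -1.51869138  6.66170634]
ball wrist [{'xy': [320.3, 318.8], 'score': 0.59}]
ball scene [{'xy': [350.7, 228.2], 'score': 0.56}]
fork scene [{'xy': [306.8, 265.9], 'score': 0.97}]
```

View pics/g3.png

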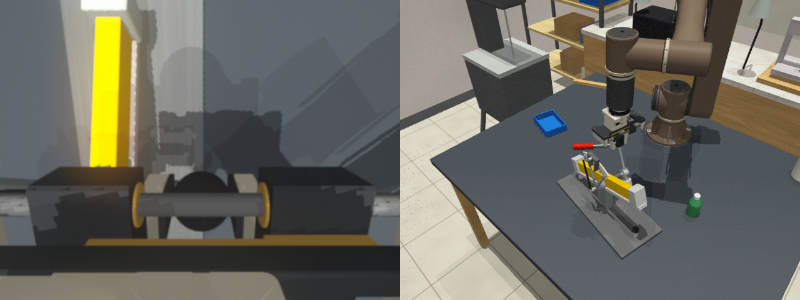

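The ball is gripped (width 35 mm) and the beam is still on its right rest. I'll set up the beam-angle reader, state estimator and row planner, and test them on the last picture.

```bash
cat > ctl.py <<'E'
# usage: ctl.py ref [ramp_rad_per_s]   -> looks, estimates, plans 5 rows (mm), logs them as executed
from h import *
import sys,json,os
from scipy.optimize import least_squares,lsq_linear,minimize_scalar
P=np.load('pose.npy')+[.0086,.0001,0]; B=(.1574,.008,.0492); RT=1/12; DT=1/120; PSI0=-.35
def mh(t): return hull([proj('scene',q) for q in beam2world(box(B),P,t)])
def theta(im):
    roi=np.zeros(im.shape[:2],np.uint8)
    for t in np.linspace(-.4,.4,17): cv2.fillConvexPoly(roi,mh(t).round().astype(int),1)
    roi=cv2.dilate(roi,np.ones((5,5),np.uint8))
    H=mhull(yellow(im)&(roi>0)); ts=np.linspace(-.42,.42,43); i=np.argmax([iou(H,mh(t)) for t in ts])
    r=minimize_scalar(lambda t:-iou(H,mh(t)),bounds=(ts[i]-.02,ts[i]+.02),method='bounded',options=dict(xatol=5e-4)); return r.x,-r.fun
def off(psi): # ball offset from start, mm
    d=.13*(np.sin(psi)-np.sin(PSI0)); return 1000*np.array([d*.2016,d*.9795,.13*(np.cos(psi)-np.cos(PSI0))])
def acc(th,v,psi,dpsi,s,b): return (.27*s*th+.16*(psi+b-th)-.012*v+.008*(dpsi-v))/(.069*s)
def psi_fn(log,lag=.03):
    T=[-1.];Y=[PSI0];cur=PSI0
    for e in log:
        if 'tend' in e:
            t0=e['tend']-5*RT
            T.append(t0);Y.append(cur)
            for k,q in enumerate(e['psi']): T.append(t0+(k+1)*RT);Y.append(q)
            cur=e['psi'][-1]
    T=np.array(T)+lag; return lambda t:np.interp(t,T,Y)
def sim(x0,ts,pf,s,b):
    th,v=x0;t=ts[0];out=[th]
    for te in ts[1:]:
        n=max(1,int(round((te-t)/DT)));h=(te-t)/n
        for _ in range(n):
            p,q=pf(t),pf(t+h);v+=h*acc(th,v,(p+q)/2,(q-p)/h,s,b);th+=h*v;t+=h
            if th<-.35: th,v=-.35,max(v,0)
            if th>.35: th,v=.35,min(v,0)
        out.append(th)
    return np.array(out),v
def estimate(log):
    pf=psi_fn(log);w=log[-8:];ts=[e['t'] for e in w];y=np.array([e['th'] for e in w])
    f=lambda z:np.r_[(sim(z[:2],ts,pf,z[2],z[3])[0]-y)/.006,(z[2]-1.04)/.1,z[3]/.03,z[1]/.3]
    r=least_squares(f,[y[0],0,1.04,0],diff_step=1e-3);o,v=sim(r.x[:2],ts,pf,*r.x[2:]);return o[-1],v,r.x[2],r.x[3],o-y
def plan(th,v,psi,s,b,ref,N=40):
    # linear: pre-hold .05+lag then rows; respond to psi increments
    def run(u,x):
        out=[];a,w=x;p=psi
        for _ in range(8): w+=.01*acc(a,w,p,0,s,b);a+=.01*w
        for k in range(N):
            for _ in range(10):
                dp=u[k]/RT;p+=dp*RT/10;w+=RT/10*acc(a,w,p,dp,s,b);a+=RT/10*w
            if k%5==4:
                for _ in range(5): w+=.01*acc(a,w,p,0,s,b);a+=.01*w
            out.append(a)
        return np.array(out),np.r_[out,w*.5]
    f0=run(np.zeros(N),(th,v))[1]
    A=np.array([run(np.eye(N)[k],(th,v))[1]-f0 for k in range(N)]).T
    R=np.r_[ref(np.arange(1,N+1)),0.]
    W=np.ones(N+1);W[-5:]=4
    M=np.vstack([W[:,None]*A,.35*np.eye(N)]);y=np.r_[W*(R-f0),np.zeros(N)]
    u=lsq_linear(M,y,bounds=(-.2,.2)).x
    return u,run(u,(th,v))[0]
if __name__=='__main__':
    goal=float(sys.argv[1]);rate=float(sys.argv[2]) if len(sys.argv)>2 else .25
    log=json.load(open('log.json')) if os.path.exists('log.json') else []
    s=arm.get_state();n=len(log);im=save('scene',f'c{n:02d}')
    th,q=theta(im)
    if log: log[-1]['tend']=s['t']
    log.append(dict(t=s['t'],th=th))
    e,v,sc,b,res=estimate(log);cur=log[-2]['psi'][-1] if n else PSI0
    base=np.array([490.,53.,421.7])
    print(f"t{s['t']:.2f} th_meas{th:.3f} iou{q:.2f} est{e:.3f} v{v:.3f} s{sc:.2f} b{b:.3f} psi{cur:.3f} rms{np.std(res):.4f} track{np.round(s['eef_pos']*1000-base-off(cur),1)} F{np.round(s['force'],1)}")
    k=np.arange(1,41);d=goal-e;ref=lambda k:e+np.sign(d)*np.minimum(abs(d),rate*k*RT*1.1)
    u,tr=plan(e,v,cur,sc,b,ref)
    ps=cur+np.cumsum(u[:5]);prev=off(cur) if not n else np.array(log[-2]['mm']);rows=[]
    for p in ps:
        o=np.round(off(p));rows.append([int(x) for x in o-np.round(prev)]);prev=o
    log[-1].update(psi=list(ps),mm=list(map(float,prev)));json.dump(log,open('log.json','w'))
    print('psi',np.round(ps,3),'pred',np.round(tr[[4,9,14,19,29,39]],3));print([r+[0,0,0] for r in rows])
E
python3 - <<'E'
from ctl import *
print(theta(cv2.imread('pics/scene3.png')[:,:,::-1]),theta(cv2.imread('pics/scene1.png')[:,:,::-1]))
for s in(.85,1.04,1.25):
    u,tr=plan(-.35,0,-.35,s,0,lambda k:np.minimum(-.35+.25*k*RT,.015));print(np.round(-.35+np.cumsum(u)[:25],2),np.round(tr[::4],2))
E
```

```text
(np.float64(-0.3500661350983775), np.float64(0.9673245110937615)) (np.float64(-0.3507541534026243), np.float64(0.9699766286418829))
[-0.15  0.05  0.25  0.45  0.65  0.83  0.79  0.64  0.44  0.24  0.07 -0.07
 -0.16 -0.22 -0.24 -0.23 -0.21 -0.18 -0.15 -0.11 -0.08 -0.05 -0.02 -0.01
  0.  ] [-0.37 -0.4  -0.28 -0.09  0.01  0.02  0.02  0.01  0.01  0.02]
[-0.15  0.05  0.25  0.45  0.65  0.85  1.05  1.11  0.94  0.74  0.54  0.34
  0.14 -0.06 -0.26 -0.35 -0.39 -0.39 -0.35 -0.3  -0.22 -0.16 -0.09 -0.04
 -0.01] [-0.37 -0.43 -0.37 -0.16 -0.    0.04  0.02  0.01  0.01  0.01]
[-0.15  0.05  0.25  0.45  0.65  0.85  1.05  1.25  1.45  1.29  1.09  0.89
  0.69  0.49  0.29  0.09 -0.11 -0.31 -0.49 -0.57 -0.54 -0.48 -0.39 -0.29
 -0.19] [-0.37 -0.46 -0.46 -0.3  -0.08  0.04  0.04  0.02  0.01  0.01]
```

Run:
```python
from ctl import *
s=arm.get_state();print(s['t'],s['eef_pos'],s['force'])
ps=[-.26,-.17,-.08,.01,.1];prev=np.zeros(3);rows=[]
for p in ps:
    o=np.round(off(p));rows.append([int(x) for x in o-prev]+[0,0,0]);prev=o
json.dump([dict(t=s['t'],th=-.35,psi=ps,mm=list(prev))],open('log.json','w'));print(rows)
```

```text
4.1 [0.48871185 0.05249486 0.42221617] [-9.77311208 -0.56797536  6.78495745]
[[2, 11, 4, 0, 0, 0], [3, 11, 2, 0, 0, 0], [2, 11, 1, 0, 0, 0], [2, 12, 1, 0, 0, 0], [3, 11, -1, 0, 0, 0]]
```

move_arm([
  [2, 11, 4, 0, 0, 0],
  [3, 11, 2, 0, 0, 0],
  [2, 11, 1, 0, 0, 0],
  [2, 12, 1, 0, 0, 0],
  [3, 11, -1, 0, 0, 0],
])

```text
t: 4.52
eef_pos: [0.5006, 0.1094, 0.4292]
ee_rot: [3.139, -0.001, -1.775]
force: [-12.1, 2.4, 7.9]
width: 0.0353
```

```bash
python3 ctl.py 0.015 0.2
```

```text
t4.52 th_meas-0.350 iou0.97 est-0.350 v0.000 s1.04 b0.000 psi0.100 rms0.0002 track[-1.   0.   0.2] F[-12.1   2.4   7.9]
psi [0.3   0.5   0.606 0.618 0.568] pred [-0.309 -0.171 -0.061  0.002  0.016  0.015]
[[5, 25, -5, 0, 0, 0], [5, 24, -10, 0, 0, 0], [2, 11, -7, 0, 0, 0], [0, 1, -1, 0, 0, 0], [-1, -5, 3, 0, 0, 0]]
```

move_arm([
  [5, 25, -5, 0, 0, 0],
  [5, 24, -10, 0, 0, 0],
  [2, 11, -7, 0, 0, 0],
  [0, 1, -1, 0, 0, 0],
  [-1, -5, 3, 0, 0, 0],
])

```text
t: 4.98
eef_pos: [0.5124, 0.1673, 0.4082]
ee_rot: [3.139, 0.001, -1.773]
force: [-9.0, 5.3, 7.1]
width: 0.0354
```

```bash
python3 ctl.py 0.015 0.2
```

```text
t4.98 th_meas-0.304 iou0.96 est-0.305 v0.276 s0.98 b0.007 psi0.568 rms0.0007 track[-0.7  2.1 -1. ] F[-9.   5.3  7.1]
psi [ 0.368  0.168 -0.032 -0.163 -0.19 ] pred [-0.143 -0.1   -0.034  0.014  0.015  0.015]
[[-5, -23, 12, 0, 0, 0], [-5, -24, 7, 0, 0, 0], [-5, -25, 2, 0, 0, 0], [-3, -17, -2, 0, 0, 0], [-1, -3, 0, 0, 0, 0]]
```

move_arm([
  [-5, -23, 12, 0, 0, 0],
  [-5, -24, 7, 0, 0, 0],
  [-5, -25, 2, 0, 0, 0],
  [-3, -17, -2, 0, 0, 0],
  [-1, -3, 0, 0, 0, 0],
])

```text
t: 5.45
eef_pos: [0.4925, 0.0711, 0.4272]
ee_rot: [3.139, 0.0, -1.776]
force: [-3.2, 2.3, -5.6]
width: 0.035
```

```bash
python3 ctl.py 0.015 0.2
```

```text
t5.45 th_meas-0.166 iou0.91 est-0.165 v0.193 s0.99 b0.005 psi-0.190 rms0.0016 track[-1.5 -1.4 -0. ] F[-3.2  2.3 -5.6]
psi [0.003 0.121 0.179 0.19  0.167] pred [-0.084 -0.003  0.021  0.016  0.015  0.015]
[[5, 24, 2, 0, 0, 0], [3, 15, -1, 0, 0, 0], [2, 7, -1, 0, 0, 0], [0, 2, 0, 0, 0, 0], [-1, -3, 0, 0, 0, 0]]
```

move_arm([
  [5, 24, 2, 0, 0, 0],
  [3, 15, -1, 0, 0, 0],
  [2, 7, -1, 0, 0, 0],
  [0, 2, 0, 0, 0, 0],
  [-1, -3, 0, 0, 0, 0],
])

```text
t: 5.92
eef_pos: [0.5025, 0.1197, 0.4276]
ee_rot: [3.139, -0.001, -1.774]
force: [-8.6, 2.5, 6.6]
width: 0.0351
```

```bash
python3 ctl.py 0.015 0.2
```

```text
t5.92 th_meas-0.107 iou0.90 est-0.106 v0.157 s0.98 b-0.002 psi0.167 rms0.0015 track[-0.8  1.8 -0.1] F[-8.6  2.5  6.6]
psi [ 0.12   0.074  0.031 -0.009 -0.046] pred [-0.016  0.018  0.017  0.014  0.015  0.015]
[[-1, -6, 1, 0, 0, 0], [-1, -6, 1, 0, 0, 0], [-1, -5, 0, 0, 0, 0], [-1, -6, 0, 0, 0, 0], [-1, -4, 0, 0, 0, 0]]
```

move_arm([
  [-1, -6, 1, 0, 0, 0],
  [-1, -6, 1, 0, 0, 0],
  [-1, -5, 0, 0, 0, 0],
  [-1, -6, 0, 0, 0, 0],
  [-1, -4, 0, 0, 0, 0],
])

```text
t: 6.38
eef_pos: [0.4969, 0.0914, 0.4294]
ee_rot: [3.138, -0.001, -1.775]
force: [-8.8, 1.8, 1.6]
width: 0.0349
```

```bash
python3 ctl.py 0.015 0.2
```

```text
t6.38 th_meas-0.034 iou0.89 est-0.033 v0.134 s0.97 b-0.008 psi-0.046 rms0.0014 track[-0.9  0.6  0. ] F[-8.8  1.8  1.6]
psi [-0.043 -0.046 -0.052 -0.057 -0.058] pred [0.012 0.017 0.015 0.015 0.015 0.015]
[[0, 0, 0, 0, 0, 0], [0, 0, 0, 0, 0, 0], [0, -1, 0, 0, 0, 0], [-1, -1, 0, 0, 0, 0], [0, 0, 0, 0, 0, 0]]
```

move_arm([
  [0, 0, 0, 0, 0, 0],
  [0, 0, 0, 0, 0, 0],
  [0, -1, 0, 0, 0, 0],
  [-1, -1, 0, 0, 0, 0],
  [0, 0, 0, 0, 0, 0],
])

```text
t: 6.85
eef_pos: [0.4963, 0.0897, 0.4294]
ee_rot: [3.139, -0.0, -1.775]
force: [-7.0, 2.0, -0.0]
width: 0.0346
```

```bash
python3 ctl.py 0.015 0.2
python3 - <<'E'
import cv2
im=cv2.imread('pics/c06.png')[225:345,270:400]
cv2.imwrite('pics/z6.png',cv2.resize(im,None,fx=5,fy=5,interpolation=cv2.INTER_CUBIC))
E
```

```text
t6.85 th_meas0.021 iou0.87 est0.020 v0.073 s0.98 b-0.000 psi-0.058 rms0.0024 track[-1.1  0.4  0. ] F[-7.  2. -0.]
psi [-0.112 -0.129 -0.123 -0.102 -0.074] pred [0.029 0.015 0.013 0.015 0.015 0.015]
[[-1, -7, -1, 0, 0, 0], [0, -2, 0, 0, 0, 0], [0, 1, 0, 0, 0, 0], [0, 3, 0, 0, 0, 0], [1, 3, 1, 0, 0, 0]]
```

View pics/z6.png

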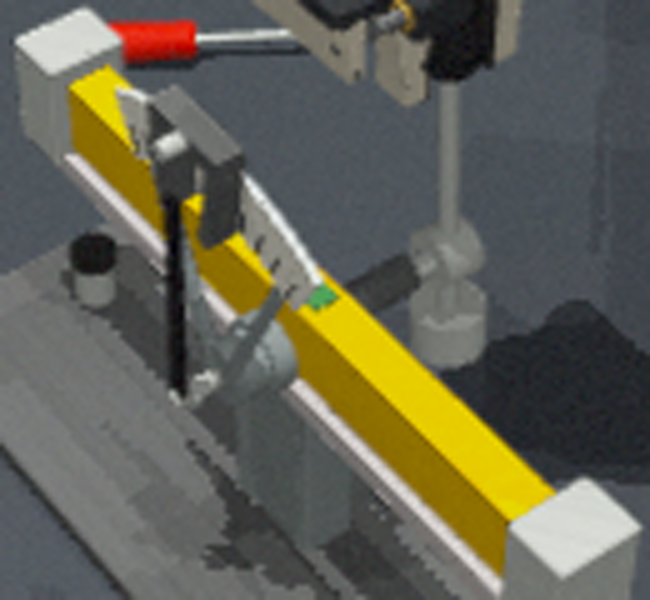

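In this view the pointer stands upright (tip at about (172,200)) in front of the left prong's inner face, with the right prong to its right. That fits a pointer between the prongs with index ≈ 0.015. Now to hold it there.

move_arm([
  [-1, -7, -1, 0, 0, 0],
  [0, -2, 0, 0, 0, 0],
  [0, 1, 0, 0, 0, 0],
  [0, 3, 0, 0, 0, 0],
  [1, 3, 1, 0, 0, 0],
])

```text
t: 7.32
eef_pos: [0.496, 0.0876, 0.4292]
ee_rot: [3.139, -0.001, -1.775]
force: [-7.3, 2.9, -4.1]
width: 0.0352
```

```bash
python3 ctl.py 0.015 0.2
```

```text
t7.32 th_meas0.008 iou0.87 est0.011 v-0.060 s0.97 b-0.009 psi-0.074 rms0.0036 track[-1.   0.4 -0.1] F[-7.3  2.9 -4.1]
psi [0.045 0.106 0.126 0.119 0.096] pred [-0.004  0.014  0.017  0.015  0.015  0.015]
[[3, 15, 0, 0, 0, 0], [2, 8, -1, 0, 0, 0], [0, 3, 0, 0, 0, 0], [0, -1, 0, 0, 0, 0], [-1, -3, 0, 0, 0, 0]]
```

move_arm([
  [3, 15, 0, 0, 0, 0],
  [2, 8, -1, 0, 0, 0],
  [0, 3, 0, 0, 0, 0],
  [0, -1, 0, 0, 0, 0],
  [-1, -3, 0, 0, 0, 0],
])

```text
t: 7.78
eef_pos: [0.5005, 0.1103, 0.4287]
ee_rot: [3.14, -0.001, -1.774]
force: [-6.7, 1.4, 3.5]
width: 0.0348
```

```bash
sed -i 's/\.35\*np.eye(N)/.6*np.eye(N)/' ctl.py; python3 ctl.py 0.015 0.2; python3 -c "
from ctl import *
l=json.load(open('log.json'));print(np.round(estimate(l)[4],4))"
```

```text
t7.78 th_meas0.003 iou0.87 est0.002 v0.028 s0.97 b-0.007 psi0.096 rms0.0039 track[-1.   1.4 -0.3] F[-6.7  1.4  3.5]
psi [ 0.039 -0.002 -0.029 -0.045 -0.052] pred [0.022 0.02  0.015 0.014 0.015 0.015]
[[-1, -7, 1, 0, 0, 0], [-1, -6, 0, 0, 0, 0], [-1, -3, 0, 0, 0, 0], [0, -2, 0, 0, 0, 0], [0, -1, 0, 0, 0, 0]]
[ 0.     -0.0035 -0.0004 -0.      0.0035 -0.0077  0.0062 -0.0016]
```

move_arm([
  [-1, -7, 1, 0, 0, 0],
  [-1, -6, 0, 0, 0, 0],
  [-1, -3, 0, 0, 0, 0],
  [0, -2, 0, 0, 0, 0],
  [0, -1, 0, 0, 0, 0],
])

```text
t: 8.25
eef_pos: [0.4968, 0.0904, 0.4291]
ee_rot: [3.138, -0.001, -1.775]
force: [-10.5, 2.7, 1.7]
width: 0.0352
```

```bash
python3 ctl.py 0.015 0.2
```

```text
t8.25 th_meas0.022 iou0.87 est0.022 v0.027 s0.97 b-0.006 psi-0.052 rms0.0038 track[-0.8  0.4 -0.3] F[-10.5   2.7   1.7]
psi [-0.056 -0.052 -0.045 -0.036 -0.026] pred [0.022 0.016 0.014 0.015 0.015 0.015]
[[0, 0, 0, 0, 0, 0], [0, 0, 0, 0, 0, 0], [0, 1, 0, 0, 0, 0], [0, 1, 0, 0, 0, 0], [0, 1, 0, 0, 0, 0]]
```

move_arm([
  [0, 0, 0, 0, 0, 0],
  [0, 0, 0, 0, 0, 0],
  [0, 1, 0, 0, 0, 0],
  [0, 1, 0, 0, 0, 0],
  [0, 1, 0, 0, 0, 0],
])

```text
t: 8.72
eef_pos: [0.4972, 0.0937, 0.4293]
ee_rot: [3.139, -0.001, -1.775]
force: [-6.8, 1.7, -0.9]
width: 0.035
```

```bash
python3 ctl.py 0.015 0.2
```

```text
t8.72 th_meas0.007 iou0.87 est0.011 v-0.032 s0.98 b-0.009 psi-0.026 rms0.0045 track[-1.1  0.4 -0.2] F[-6.8  1.7 -0.9]
psi [0.019 0.045 0.057 0.059 0.053] pred [0.002 0.011 0.016 0.016 0.015 0.015]
[[1, 6, 0, 0, 0, 0], [1, 3, 0, 0, 0, 0], [0, 2, 0, 0, 0, 0], [1, 0, 0, 0, 0, 0], [-1, -1, 0, 0, 0, 0]]
```

move_arm([
  [1, 6, 0, 0, 0, 0],
  [1, 3, 0, 0, 0, 0],
  [0, 2, 0, 0, 0, 0],
  [1, 0, 0, 0, 0, 0],
  [-1, -1, 0, 0, 0, 0],
])

```text
t: 9.18
eef_pos: [0.4993, 0.1039, 0.4292]
ee_rot: [3.139, -0.001, -1.774]
force: [-3.4, 0.6, -1.7]
width: 0.0349
```

```bash
python3 ctl.py 0.015 0.2
```

```text
t9.18 th_meas0.006 iou0.87 est0.004 v0.006 s1.01 b-0.010 psi0.053 rms0.0047 track[-1.   0.5 -0.2] F[-3.4  0.6 -1.7]
psi [ 0.035  0.019  0.006 -0.004 -0.011] pred [0.014 0.017 0.016 0.015 0.015 0.015]
[[0, -2, 0, 0, 0, 0], [-1, -2, 0, 0, 0, 0], [0, -2, 0, 0, 0, 0], [0, -1, 0, 0, 0, 0], [0, -1, 0, 0, 0, 0]]
```

move_arm([
  [0, -2, 0, 0, 0, 0],
  [-1, -2, 0, 0, 0, 0],
  [0, -2, 0, 0, 0, 0],
  [0, -1, 0, 0, 0, 0],
  [0, -1, 0, 0, 0, 0],
])

```text
t: 9.65
eef_pos: [0.4979, 0.0956, 0.4293]
ee_rot: [3.138, -0.001, -1.775]
force: [-10.3, 2.3, 3.1]
width: 0.0352
```

```bash
python3 ctl.py 0.015 0.2; python3 -c "
from h import *
print(arm.spot_point('fork','scene')[:1],arm.spot_point('pointer_tip','scene')[:1])"
```

```text
t9.65 th_meas0.008 iou0.87 est0.009 v0.010 s1.01 b-0.012 psi-0.011 rms0.0046 track[-0.8  0.3 -0.3] F[-10.3   2.3   3.1]
psi [-0.002  0.003  0.005  0.005  0.005] pred [0.012 0.015 0.015 0.015 0.015 0.015]
[[0, 1, 0, 0, 0, 0], [0, 1, 0, 0, 0, 0], [0, 0, 0, 0, 0, 0], [0, 0, 0, 0, 0, 0], [0, 0, 0, 0, 0, 0]]
[{'xy': [305.8, 262.2], 'score': 0.61}] [{'xy': [305.1, 266.0], 'score': 0.67}]
```

move_arm([
  [0, 1, 0, 0, 0, 0],
  [0, 1, 0, 0, 0, 0],
  [0, 0, 0, 0, 0, 0],
  [0, 0, 0, 0, 0, 0],
  [0, 0, 0, 0, 0, 0],
])

```text
t: 10.22
eef_pos: [0.4981, 0.0977, 0.4293]
ee_rot: [3.139, -0.001, -1.775]
force: [-8.1, 2.6, 1.2]
width: 0.0349
```

```bash
python3 ctl.py 0.015 0.2
```

```text
t10.22 th_meas0.022 iou0.86 est0.021 v0.019 s1.04 b-0.008 psi0.005 rms0.0043 track[-1.   0.4 -0.2] F[-8.1  2.6  1.2]
psi [-0.024 -0.039 -0.046 -0.045 -0.04 ] pred [0.025 0.018 0.014 0.014 0.015 0.015]
[[-1, -3, 0, 0, 0, 0], [0, -2, 0, 0, 0, 0], [0, -1, 0, 0, 0, 0], [0, 0, 0, 0, 0, 0], [0, 1, 0, 0, 0, 0]]
```

move_arm([
  [-1, -3, 0, 0, 0, 0],
  [0, -2, 0, 0, 0, 0],
  [0, -1, 0, 0, 0, 0],
  [0, 0, 0, 0, 0, 0],
  [0, 1, 0, 0, 0, 0],
])

```text
t: 10.68
eef_pos: [0.4971, 0.0926, 0.4292]
ee_rot: [3.138, -0.001, -1.775]
force: [-7.2, 1.8, -0.0]
width: 0.0351
```

```bash
python3 ctl.py 0.015 0.2
```

```text
t10.68 th_meas0.009 iou0.87 est0.012 v-0.028 s1.03 b-0.013 psi-0.040 rms0.0041 track[-0.8  1.  -0.2] F[-7.2  1.8 -0. ]
psi [0.01  0.041 0.057 0.062 0.059] pred [0.002 0.01  0.016 0.016 0.015 0.015]
[[1, 6, 0, 0, 0, 0], [1, 4, 0, 0, 0, 0], [0, 2, 0, 0, 0, 0], [1, 1, 0, 0, 0, 0], [0, -1, 0, 0, 0, 0]]
```

move_arm([
  [1, 6, 0, 0, 0, 0],
  [1, 4, 0, 0, 0, 0],
  [0, 2, 0, 0, 0, 0],
  [1, 1, 0, 0, 0, 0],
  [0, -1, 0, 0, 0, 0],
])

```text
t: 11.15
eef_pos: [0.4999, 0.1049, 0.4291]
ee_rot: [3.137, -0.001, -1.774]
force: [-11.7, 2.0, 3.4]
width: 0.0353
```

```bash
python3 ctl.py 0.015 0.2
```

```text
t11.15 th_meas0.008 iou0.87 est0.007 v0.009 s1.03 b-0.010 psi0.059 rms0.0039 track[-0.7  0.7 -0.3] F[-11.7   2.    3.4]
psi [ 0.031  0.009 -0.006 -0.016 -0.022] pred [0.017 0.018 0.015 0.015 0.015 0.015]
[[-1, -3, 0, 0, 0, 0], [-1, -3, 0, 0, 0, 0], [0, -2, 0, 0, 0, 0], [0, -1, 0, 0, 0, 0], [-1, -1, 0, 0, 0, 0]]
```

move_arm([
  [-1, -3, 0, 0, 0, 0],
  [-1, -3, 0, 0, 0, 0],
  [0, -2, 0, 0, 0, 0],
  [0, -1, 0, 0, 0, 0],
  [-1, -1, 0, 0, 0, 0],
])

```text
t: 11.62
eef_pos: [0.4973, 0.0946, 0.4294]
ee_rot: [3.139, -0.001, -1.775]
force: [-2.6, -0.1, -1.7]
width: 0.0351
```

```bash
python3 ctl.py 0.015 0.2
```

```text
t11.62 th_meas0.029 iou0.86 est0.027 v0.031 s1.04 b-0.008 psi-0.022 rms0.0043 track[-1.1  0.7 -0.2] F[-2.6 -0.1 -1.7]
psi [-0.054 -0.069 -0.072 -0.067 -0.056] pred [0.03  0.018 0.013 0.014 0.015 0.015]
[[0, -4, 0, 0, 0, 0], [-1, -2, 0, 0, 0, 0], [0, -1, 0, 0, 0, 0], [0, 1, 0, 0, 0, 0], [1, 2, 0, 0, 0, 0]]
```

move_arm([
  [0, -4, 0, 0, 0, 0],
  [-1, -2, 0, 0, 0, 0],
  [0, -1, 0, 0, 0, 0],
  [0, 1, 0, 0, 0, 0],
  [1, 2, 0, 0, 0, 0],
])

```text
t: 12.08
eef_pos: [0.4968, 0.0904, 0.4291]
ee_rot: [3.138, -0.001, -1.775]
force: [-12.5, 2.7, 4.2]
width: 0.035
```

```bash
python3 ctl.py 0.015 0.2
```

```text
t12.08 th_meas0.029 iou0.86 est0.029 v-0.019 s1.04 b-0.009 psi-0.056 rms0.0041 track[-0.7  0.9 -0.3] F[-12.5   2.7   4.2]
psi [-0.034 -0.016 -0.002  0.009  0.016] pred [0.016 0.013 0.014 0.015 0.015 0.015]
[[0, 2, 0, 0, 0, 0], [1, 3, 0, 0, 0, 0], [0, 1, 0, 0, 0, 0], [0, 2, 0, 0, 0, 0], [0, 1, 0, 0, 0, 0]]
```

move_arm([
  [0, 2, 0, 0, 0, 0],
  [1, 3, 0, 0, 0, 0],
  [0, 1, 0, 0, 0, 0],
  [0, 2, 0, 0, 0, 0],
  [0, 1, 0, 0, 0, 0],
])

```text
t: 12.55
eef_pos: [0.4984, 0.0998, 0.4293]
ee_rot: [3.139, -0.001, -1.775]
force: [-6.5, 1.4, -1.7]
width: 0.0351
```

```bash
python3 ctl.py 0.015 0.2
```

```text
t12.55 th_meas0.008 iou0.88 est0.010 v-0.030 s1.00 b-0.008 psi0.016 rms0.0040 track[-1.   1.1 -0.2] F[-6.5  1.4 -1.7]
psi [0.035 0.044 0.045 0.041 0.033] pred [0.006 0.013 0.016 0.016 0.015 0.015]
[[1, 2, 0, 0, 0, 0], [0, 1, 0, 0, 0, 0], [0, 0, 0, 0, 0, 0], [0, 0, 0, 0, 0, 0], [0, -1, 0, 0, 0, 0]]
```

move_arm([
  [1, 2, 0, 0, 0, 0],
  [0, 1, 0, 0, 0, 0],
  [0, 0, 0, 0, 0, 0],
  [0, 0, 0, 0, 0, 0],
  [0, -1, 0, 0, 0, 0],
])

```text
t: 13.02
eef_pos: [0.499, 0.1017, 0.4292]
ee_rot: [3.138, -0.001, -1.775]
force: [-10.3, 1.9, 2.7]
width: 0.0346
```

```bash
python3 ctl.py 0.04 0.2
```

```text
t13.02 th_meas0.008 iou0.87 est0.007 v0.009 s1.00 b-0.008 psi0.033 rms0.0040 track[-0.8  0.8 -0.3] F[-10.3   1.9   2.7]
psi [0.048 0.048 0.039 0.024 0.007] pred [0.023 0.039 0.042 0.04  0.04  0.04 ]
[[0, 2, 0, 0, 0, 0], [0, 0, 0, 0, 0, 0], [0, -1, 0, 0, 0, 0], [0, -2, 0, 0, 0, 0], [-1, -2, 0, 0, 0, 0]]
```

move_arm([
  [0, 2, 0, 0, 0, 0],
  [0, 0, 0, 0, 0, 0],
  [0, -1, 0, 0, 0, 0],
  [0, -2, 0, 0, 0, 0],
  [-1, -2, 0, 0, 0, 0],
])

```text
t: 13.48
eef_pos: [0.4982, 0.0986, 0.4294]
ee_rot: [3.139, -0.001, -1.774]
force: [-5.2, 1.6, -0.1]
width: 0.0351
```

```bash
python3 ctl.py 0.35 0.11
```

```text
t13.48 th_meas0.029 iou0.86 est0.028 v0.057 s0.99 b-0.005 psi0.007 rms0.0038 track[-0.9  1.1 -0.2] F[-5.2  1.6 -0.1]
psi [0.027 0.035 0.035 0.027 0.016] pred [0.072 0.128 0.182 0.233 0.328 0.35 ]
[[1, 2, 0, 0, 0, 0], [0, 1, 0, 0, 0, 0], [0, 0, 0, 0, 0, 0], [0, -1, 0, 0, 0, 0], [-1, -1, 0, 0, 0, 0]]
```

move_arm([
  [1, 2, 0, 0, 0, 0],
  [0, 1, 0, 0, 0, 0],
  [0, 0, 0, 0, 0, 0],
  [0, -1, 0, 0, 0, 0],
  [-1, -1, 0, 0, 0, 0],
])

```text
t: 13.95
eef_pos: [0.4984, 0.0997, 0.4294]
ee_rot: [3.139, -0.001, -1.775]
force: [-2.9, 1.3, -2.8]
width: 0.0351
```

```bash
python3 ctl.py 0.35 0.11
```

```text
t13.95 th_meas0.051 iou0.86 est0.053 v0.082 s1.01 b-0.009 psi0.016 rms0.0033 track[-1.   1.  -0.2] F[-2.9  1.3 -2.8]
psi [ 0.004 -0.008 -0.018 -0.028 -0.037] pred [0.106 0.155 0.206 0.259 0.342 0.35 ]
[[0, -2, 0, 0, 0, 0], [0, -1, 0, 0, 0, 0], [0, -2, 0, 0, 0, 0], [-1, -1, 0, 0, 0, 0], [0, -1, 0, 0, 0, 0]]
```

move_arm([
  [0, -2, 0, 0, 0, 0],
  [0, -1, 0, 0, 0, 0],
  [0, -2, 0, 0, 0, 0],
  [-1, -1, 0, 0, 0, 0],
  [0, -1, 0, 0, 0, 0],
])

```text
t: 14.42
eef_pos: [0.4971, 0.0926, 0.4293]
ee_rot: [3.139, -0.001, -1.775]
force: [-9.4, 2.7, 1.3]
width: 0.035
```

```bash
python3 ctl.py 0.35 0.11
```

```text
t14.42 th_meas0.103 iou0.85 est0.102 v0.110 s1.01 b-0.008 psi-0.037 rms0.0034 track[-0.9  0.7 -0.2] F[-9.4  2.7  1.3]
psi [-0.061 -0.078 -0.088 -0.094 -0.098] pred [0.16  0.206 0.257 0.307 0.353 0.35 ]
[[-1, -3, 0, 0, 0, 0], [0, -2, -1, 0, 0, 0], [0, -2, 0, 0, 0, 0], [0, 0, 0, 0, 0, 0], [-1, -1, 0, 0, 0, 0]]
```

move_arm([
  [-1, -3, 0, 0, 0, 0],
  [0, -2, -1, 0, 0, 0],
  [0, -2, 0, 0, 0, 0],
  [0, 0, 0, 0, 0, 0],
  [-1, -1, 0, 0, 0, 0],
])

```text
t: 14.88
eef_pos: [0.4953, 0.0847, 0.4286]
ee_rot: [3.139, -0.0, -1.775]
force: [-5.5, 2.2, -0.8]
width: 0.0351
```

```bash
python3 ctl.py 0.35 0.11
```

```text
t14.88 th_meas0.135 iou0.85 est0.139 v0.073 s0.95 b-0.008 psi-0.098 rms0.0038 track[-1.1  0.5 -0.3] F[-5.5  2.2 -0.8]
psi [-0.067 -0.048 -0.04  -0.039 -0.044] pred [0.183 0.239 0.295 0.336 0.352 0.35 ]
[[1, 4, 1, 0, 0, 0], [1, 3, 0, 0, 0, 0], [0, 1, 0, 0, 0, 0], [0, 0, 0, 0, 0, 0], [0, -1, 0, 0, 0, 0]]
```

move_arm([
  [1, 4, 1, 0, 0, 0],
  [1, 3, 0, 0, 0, 0],
  [0, 1, 0, 0, 0, 0],
  [0, 0, 0, 0, 0, 0],
  [0, -1, 0, 0, 0, 0],
])

```text
t: 15.35
eef_pos: [0.497, 0.0918, 0.4292]
ee_rot: [3.138, -0.001, -1.774]
force: [-10.3, 2.0, 1.0]
width: 0.0351
```

```bash
python3 ctl.py 0.35 0.11
```

```text
t15.35 th_meas0.172 iou0.84 est0.172 v0.092 s0.95 b-0.009 psi-0.044 rms0.0036 track[-0.8  0.8 -0.3] F[-10.3   2.    1. ]
psi [-0.067 -0.084 -0.096 -0.105 -0.112] pred [0.229 0.279 0.324 0.348 0.35  0.35 ]
[[-1, -3, 0, 0, 0, 0], [0, -2, -1, 0, 0, 0], [-1, -2, 0, 0, 0, 0], [0, -1, 0, 0, 0, 0], [0, -1, 0, 0, 0, 0]]
```

move_arm([
  [-1, -3, 0, 0, 0, 0],
  [0, -2, -1, 0, 0, 0],
  [-1, -2, 0, 0, 0, 0],
  [0, -1, 0, 0, 0, 0],
  [0, -1, 0, 0, 0, 0],
])

```text
t: 15.82
eef_pos: [0.495, 0.0826, 0.4284]
ee_rot: [3.139, -0.001, -1.775]
force: [-10.0, 2.4, 1.6]
width: 0.0352
```

```bash
python3 ctl.py 0.35 0.11
```

```text
t15.82 th_meas0.217 iou0.83 est0.218 v0.105 s0.98 b-0.015 psi-0.112 rms0.0028 track[-1.   0.1 -0.4] F[-10.    2.4   1.6]
psi [-0.12  -0.127 -0.133 -0.14  -0.148] pred [0.275 0.32  0.347 0.353 0.35  0.35 ]
[[0, -1, 0, 0, 0, 0], [0, 0, 0, 0, 0, 0], [0, -1, 0, 0, 0, 0], [-1, -1, 0, 0, 0, 0], [0, -1, -1, 0, 0, 0]]
```

move_arm([
  [0, -1, 0, 0, 0, 0],
  [0, 0, 0, 0, 0, 0],
  [0, -1, 0, 0, 0, 0],
  [-1, -1, 0, 0, 0, 0],
  [0, -1, -1, 0, 0, 0],
])

```text
t: 16.28
eef_pos: [0.4942, 0.0786, 0.4277]
ee_rot: [3.139, -0.001, -1.774]
force: [-12.6, 2.1, 8.8]
width: 0.0351
```

```bash
python3 ctl.py 0.36 0.11
```

```text
t16.28 th_meas0.274 iou0.83 est0.273 v0.119 s1.00 b-0.018 psi-0.148 rms0.0029 track[-0.9  0.7 -0.5] F[-12.6   2.1   8.8]
psi [-0.176 -0.198 -0.215 -0.229 -0.241] pred [0.331 0.357 0.362 0.361 0.36  0.36 ]
[[-1, -4, 0, 0, 0, 0], [0, -2, -1, 0, 0, 0], [-1, -3, 0, 0, 0, 0], [0, -1, -1, 0, 0, 0], [0, -2, 0, 0, 0, 0]]
```

move_arm([
  [-1, -4, 0, 0, 0, 0],
  [0, -2, -1, 0, 0, 0],
  [-1, -3, 0, 0, 0, 0],
  [0, -1, -1, 0, 0, 0],
  [0, -2, 0, 0, 0, 0],
])

```text
t: 16.75
eef_pos: [0.4919, 0.0665, 0.4253]
ee_rot: [3.138, -0.001, -1.775]
force: [-10.8, 2.8, 0.7]
width: 0.0352
```

```bash
python3 ctl.py 0.37 0.11
```

```text
t16.75 th_meas0.311 iou0.83 est0.312 v0.062 s0.96 b-0.010 psi-0.241 rms0.0031 track[-0.9  0.2 -0.5] F[-10.8   2.8   0.7]
psi [-0.195 -0.171 -0.164 -0.169 -0.182] pred [0.342 0.366 0.373 0.371 0.37  0.37 ]
[[1, 6, 1, 0, 0, 0], [1, 3, 1, 0, 0, 0], [0, 1, 0, 0, 0, 0], [0, -1, 0, 0, 0, 0], [-1, -1, 0, 0, 0, 0]]
```

move_arm([
  [1, 6, 1, 0, 0, 0],
  [1, 3, 1, 0, 0, 0],
  [0, 1, 0, 0, 0, 0],
  [0, -1, 0, 0, 0, 0],
  [-1, -1, 0, 0, 0, 0],
])

```text
t: 17.22
eef_pos: [0.4933, 0.0748, 0.4272]
ee_rot: [3.139, -0.0, -1.774]
force: [-3.4, 2.3, -4.0]
width: 0.035
```

```bash
python3 ctl.py 0.38 0.11
```

```text
t17.22 th_meas0.309 iou0.83 est0.312 v0.013 s0.92 b-0.001 psi-0.182 rms0.0042 track[-0.9  1.2 -0.3] F[-3.4  2.3 -4. ]
psi [-0.12  -0.091 -0.086 -0.1   -0.124] pred [0.338 0.374 0.384 0.381 0.38  0.38 ]
[[2, 7, 1, 0, 0, 0], [1, 4, 0, 0, 0, 0], [0, 1, 0, 0, 0, 0], [-1, -2, 0, 0, 0, 0], [0, -3, 0, 0, 0, 0]]
```

move_arm([
  [2, 7, 1, 0, 0, 0],
  [1, 4, 0, 0, 0, 0],
  [0, 1, 0, 0, 0, 0],
  [-1, -2, 0, 0, 0, 0],
  [0, -3, 0, 0, 0, 0],
])

```text
t: 17.68
eef_pos: [0.495, 0.0819, 0.4281]
ee_rot: [3.138, -0.001, -1.774]
force: [-10.7, 2.7, 0.3]
width: 0.0349
```

```bash
python3 ctl.py 0.38 0.11;python3 - <<'E'
import cv2
im=cv2.imread('pics/c26.png') 
im=im[215:385,250:420]
cv2.imwrite('pics/z27.png',cv2.resize(im,None,fx=3.5,fy=3.5,interpolation=cv2.INTER_CUBIC))
E
ls pics | tail -8
```

```text
t17.68 th_meas0.318 iou0.83 est0.320 v0.058 s0.87 b0.016 psi-0.124 rms0.0030 track[-0.7  0.9 -0.5] F[-10.7   2.7   0.3]
psi [-0.13  -0.143 -0.159 -0.177 -0.196] pred [0.36  0.381 0.383 0.38  0.38  0.38 ]
[[0, -1, 0, 0, 0, 0], [-1, -1, 0, 0, 0, 0], [0, -3, -1, 0, 0, 0], [-1, -2, 0, 0, 0, 0], [0, -2, -1, 0, 0, 0]]
scene3.png
side0.png
side1.png
wrist1.png
wrist2.png
wrist3.png
z27.png
z6.png
```

View pics/z27.png

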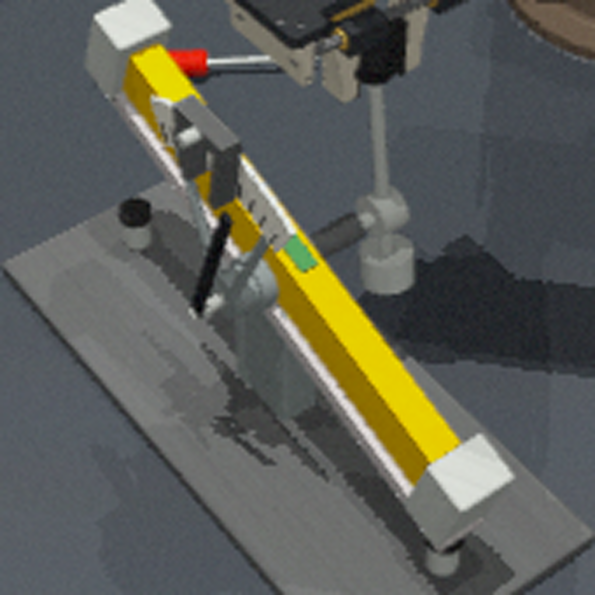

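The left block sits on, or just touching, its rest at about (445,545) in the crop. The measured tilt has stalled near 0.32 while the net torque still points left. Even a free remainder (≤0.04 rad) would land well under 0.45 rad/s, so I'll bring the lever back slowly.

move_arm([
  [0, 3, 0, 0, 0, 0],
  [1, 3, 0, 0, 0, 0],
  [1, 3, 1, 0, 0, 0],
  [0, 4, 0, 0, 0, 0],
  [1, 3, 0, 0, 0, 0],
])

```text
t: 18.15
eef_pos: [0.4982, 0.0978, 0.4291]
ee_rot: [3.139, -0.001, -1.775]
force: [-9.8, 2.0, 0.2]
width: 0.0351
```

```bash
python3 -c "
from ctl import *
im=save('scene','d1');print(theta(im),arm.get_state()['eef_pos'])
r={c:arm.spot_point('pointer_tip',c)[:1] for c in('scene',)};print(r,[ (t,proj('scene',beam2world([.068,0,.13],np.load('pose.npy'),t)[0])) for t in(.25,.3,.35)])"
```

```text
(np.float64(0.3180803660736549), np.float64(0.8369541108868737)) [0.49826796 0.09810326 0.42909102]
{'scene': [{'xy': [316.6, 278.6], 'score': 0.6}]} [(0.25, array([312.46309559, 273.60196217])), (0.3, array([314.17035491, 275.85713301])), (0.35, array([315.86185607, 278.19995388]))]
```

Tilt unchanged and the pointer tip matches +0.35, so it is on the left rest. Next I'll bring the lever into line (≈+0.35) and release it.

move_arm([
  [2, 9, 0, 0, 0, 0],
  [2, 9, -1, 0, 0, 0],
  [2, 9, -2, 0, 0, 0],
  [2, 9, -2, 0, 0, 0],
  [1, 8, -3, 0, 0, 0],
])

```text
t: 18.67
eef_pos: [0.5072, 0.142, 0.421]
ee_rot: [3.139, -0.001, -1.775]
force: [-5.2, 0.8, -2.4]
width: 0.0352
```

move_arm([
  [0, 0, 0, 0, 0, 0],
  [0, 0, 0, 0, 0, 0],
  [0, 0, 0, 0, 0, 0],
  [0, 0, 0, 0, 0, 0],
  [0, 0, 0, 0, 0, 0],
], claw=80)

```text
t: 19.08
eef_pos: [0.5082, 0.1409, 0.4221]
ee_rot: [-3.141, 0.001, -1.775]
force: [-0.4, 0.4, -0.3]
width: 0.0592
```

```bash
python3 -c "
from ctl import *
s=arm.get_state();print(s['force'],s['width'],s['eef_pos']);im=save('scene','d2');print(theta(im))
save('wrist','w4');print(arm.spot_point('ball','wrist')[:1])"
```

```text
[-0.35063992  0.36741573 -0.27000151] 0.059186690223198744 [0.50824315 0.14094756 0.42210423]
(np.float64(0.3180971444225724), np.float64(0.8359548657337762))
[{'xy': [327.2, 317.5], 'score': 0.93}]
```

Released with no contact force and the beam still on its rest. Lifting straight up.

move_arm([
  [0, 0, 10, 0, 0, 0],
  [0, 0, 20, 0, 0, 0],
  [0, 0, 25, 0, 0, 0],
  [0, 0, 25, 0, 0, 0],
  [0, 0, 20, 0, 0, 0],
])

```text
t: 19.65
eef_pos: [0.508, 0.1407, 0.5246]
ee_rot: [-3.14, 0.001, -1.775]
force: [-0.0, -0.2, -0.1]
width: 0.0598
```

move_arm([
  [0, 0, 0, 0, 0, 0],
  [0, 0, 0, 0, 0, 0],
  [0, 0, 0, 0, 0, 0],
  [0, 0, 0, 0, 0, 0],
  [0, 0, 0, 0, 0, 0],
])

```text
t: 20.07
eef_pos: [0.5079, 0.1409, 0.5209]
ee_rot: [3.14, -0.001, -1.775]
force: [-0.6, -0.5, 0.5]
width: 0.0601
```

```bash
python3 -c "
from ctl import *
s=arm.get_state();print(s['t'],s['force'],s['width'],s['eef_pos']);im=save('scene','d3');print(theta(im),arm.spot_point('ball','scene')[:1],proj('scene',beam2world([-.095,0,.13],np.load('pose.npy'),.35)[0]))
cv2.imwrite('pics/d3v.png',im[:,:,::-1])"
```

```text
20.0667 [-0.62762283 -0.49696308  0.4923364 ] 0.06006379130637342 [0.50787149 0.14090798 0.52085915]
(np.float64(0.31041307267804785), np.float64(0.8355907703800521)) [{'xy': [372.1, 249.0], 'score': 0.69}] [374.14550315 247.73336975]
```

View pics/d3v.png

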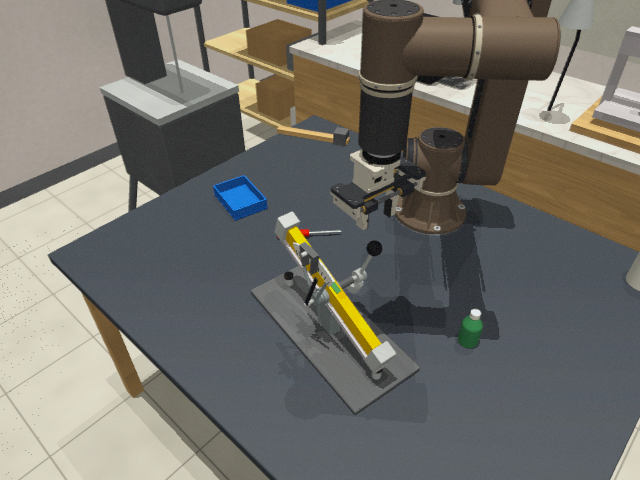

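The beam lies on its left rest, the ball is free at (374,248) in line with the beam, the gripper is clear, and the bottle, screwdriver and tray are where they were.

```bash
python3 -c "
from station import arm
print(arm.job_done())"
```

```text
the job is handed in; nothing more can be done
None
```

The level was held on the index for about 7 s, then the beam was laid on its left-hand rest and the lever released. I handed the job in at about 20 s of the 64 s allowed.

- **Hold:** I gripped the ball and balanced the beam through the spring, looking at it about every 0.47 s. From about t = 6.4 s to 13.9 s the tilt read between −0.03 and +0.05 rad. I put the fork at +0.015 rad (uncertain by about 0.03), where the window is ±0.105 rad. The fork is hard to see, and single network readings of it ranged from −0.05 to +0.06 rad.
- **Lay-down:** The beam went down at no more than about 0.12 rad/s by estimate. I then brought the lever into line, opened the fingers and lifted clear.
- **Last checks:** The wrist force is near zero and the ball is within 3 pixels of where the model puts it for +0.35 rad. The bottle, tray and screwdriver look undisturbed.
- **Disagreement:** My silhouette reading gives a final tilt of 0.31–0.32 rad, just under the required 0.32. The pointer-tip detection and the picture show the beam on its rest at 0.35. The silhouette fit is poorer at this end (overlap 0.83), so I take its reading to be about 0.03 rad low.

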